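# Load a colour pot into the indexing carousel and click it on

## Robot

A 7-joint arm with a two-finger parallel gripper is mounted at the origin on the work surface. World frame = base frame: x ahead of the robot, y to its left, z up, the work surface at z = 0. Lengths are in m, angles in rad, forces in N, time in s.
With the tool pointing down it reaches from about 0.425 to 1.025 m from the base axis. Payload 3.6 kg.
Tool frame: the origin (TCP) lies where the fingers leave the gripper's body, on its centre line; the fingertips stand 73 mm ahead of it and the grasp point (between the pads) lies 54 mm ahead of it; z points along the fingers, y is the direction in which the jaws open and shut (so a half turn about z gives the same grasp; the last joint's range is limited). The gripper opens to 85 mm and grips with 20 to 120 N. Pads are 22 mm wide; open, the fingers measure 114 mm over their backs; the gripper's body (76 mm by 85 mm) begins 54 mm behind the grasp point. The pads swing forward as they close: fully open they stand 13 mm farther back than shut.
Start: joints at [-0.093, 0.591, 0.048, 1.609, -0.033, 0.943, -0.034], TCP at [0.725, 0, 0.304] pointing down, gripper open.
Joint ranges: [-2.69, 2.69], [-0.47, 2.24], [-1.27, 1.36], [0.19, 2.51], [-1.53, 4.68], [0.08, 2.07], [-3.09, 3.09]. Speed limits (rad/s): [2.57, 2.57, 3.14, 3.14, 3.14, 3.14, 3.14].

## Interface

Orientations are given as a unit quaternion [x, y, z, w].
In Python, from station import ctrl gives the robot as it stands.
- The arm moves only by the shell command python3 -m crank 'ROWS'. ROWS is JSON, a list of rows, each a list of 7 numbers: the shift along the tool's x, y, z in m, then the turn, a rotation vector about the tool's x, y, z in degrees, then the gripper command: -1 is fully open, 1 is shut, values between are in proportion. In form: [[x, y, z, rx, ry, rz, jaw], ...]. A call has 1 to 10 rows; each row shifts and turns the commanded pose from where the row before left it, along the tool's axes as they then stand; what a row does not reach is not made up. A row lasts 1/8 s, in which the tool goes at most 62.5 mm and 10.7 degrees, less where a joint would pass 70% of its speed; a pose out of reach is approached as far as the arm can. A call is refused whole if a number of a shift passes 0.0625 or a number of a turn 10.7, either way. A call with a gripper value outside its range is refused whole. The fingers move at their own pace and stop on an object; the grip force is fixed at half the most. Time passes only in rows, so rows that do not move let the fingers close. It gives the time, the measured TCP pose, the force and the opening at its end, in the units of the state.
- ctrl.sense(): the state, without advancing time (a new reading comes with each control period).
- ctrl.read_camera(name): name is "scene" or "side" or "wrist"; returns the picture (400x640x3 uint8, blue, green, red); there is no depth.
- ctrl.calibration(name): a dict with "K" (3x3 intrinsics, pixels), "distortion" ([k1, k2, p1, p2, k3] as OpenCV has them; the pictures are not rectified), "R" (3x3) and "t" (3): a world point X has camera coordinates R X + t. Camera axes: x right, y down, z forward; pixel columns grow to the right and rows downward; lengths in m; the calibration is good to about 2 mm. A picture is of the moment at which its call begins: read the wrist's pose just before it. calibration takes no time and is no camera call; for the wrist camera it gives the pose at the moment of the call.
- ctrl.sign_off(): hands the job in, once; it reports no verdict.
Trained networks look in the newest picture that a camera, given by its name, has taken for a name from the list of things; names that differ only in an ending like _2 or _b are one class to them, and where a whole thing is asked for, a point or a joint stands for the part that bears it (a point fixed in the world has none). Each returns a list of dicts, best first, with "p" (0 to 1); they miss things now and then, are a little off and sometimes report something else, mostly with a low value. They report only what shows in the picture. A call takes as long as a camera call. They do not tell look-alikes from the thing itself.
- ctrl.recognise(camera, thing): "point" ([x, y, z] in m, in world coordinates, good to about 4 mm: the middle of the surface that is visible of it).
The state is a dict: "time": time; "joints": joint angles; "qd": joint speeds; "tau": joint torques, N m; "eef_pos": TCP position; "ee_rot": TCP orientation; "contact_force": force on the tool from outside, world axes, zero at the start; "ft_torque": the same for the moment, N m; "width": finger opening in m.
Only numpy, scipy, OpenCV 4.12 (cv2) and the standard library are available. Lean on these libraries where they do the work, as an engineer would, in place of code of your own. Each camera call takes 0.05 s, during which the arm holds its last target.

## Task

Put the loose steel colour pot upright into the one empty holder of the carousel and turn it there under a light press, never forcing it, until the slot under it finds the drive bar on the holder's floor and the pot drops fully home. Then turn the carousel exactly one click anticlockwise (seen from above), so that this pot comes to the pointer and rests in its click, smoothly so that the pot stays upright, and let go. Leave the cup, the chocolate plaque and the glass jar alone.

Things in the scene. Friction and masses are not known exactly. Their poses are not given: they have to be found in the camera images.
- pot_center (a point): Centre (35 mm above its soles) of the loose lidded steel pot, upright on the worktop; z its upward axis, x and y along the two slots below. Round, 40 mm in diameter, 72 mm tall with a 37 mm dark lid from 60 mm up. It stands on four stepped corner feet 8 mm high, 39 mm over all, which leave a cross of two slots 9 mm wide between them. 0.12 to 0.26 kg.
- pocket (a point): Centre of the floor of the carousel's one empty holder, z up; turns with the carousel. A white round cup, bore 42 mm, outside 52 mm, rim 28 mm above the hard level floor, no lead-in. Pot fully home: pot_center 35 mm above this point. The five other holders hold like pots; all six are 95 mm from the carousel's axis, 60 degrees apart. This floor lies 44 to 56 mm above the worktop.
- dog_top (a point): Centre of the top of the steel drive bar on the empty holder's floor: 28 mm long, 5 mm wide, 6 mm high, stiff to turn (over 0.1 N m). Its angle differs each time and is not told (this point's axes are the carousel's, not the bar's). The pot goes home only with one of its slots over the bar (within 0.1 rad, repeating each quarter turn); otherwise it rests on it, 6 mm too high. Over 45 N from the pot breaks it.
- knob_grip (a point): Centre of the black bar handle for turning the carousel, on the carousel's axis, to be gripped across; z up along the axis, x along the bar; turns with the carousel. Bar 54 mm long (x), 14 mm wide (y), 30 mm high, on a 14 mm post. This point is 85 mm above the pocket floor; the pots at home reach 72 mm above that floor.
- carousel (a joint): Turn of the carousel (250 mm disc with six holders) about its upright axis, rad, growing anticlockwise seen from above. Sprung clicks at 0 (start), 1.047 (one click) and 2.094; stops at -0.12 and 2.2. Turning takes up to about 0.45 N m before half-way, then it is drawn into the next click. Left free near a click it settles within 0.02 rad of it.
- stand: The carousel's fixed white stand; origin on the carousel's axis. A small upright pointer post on it, just outside the disc (145 mm from the axis), marks the working place, one click anticlockwise of where the empty holder starts.
- cup: Bystander: empty blue plastic cup, 64 mm across the rim, 55 mm tall; origin at the centre of its underside.
- plaque: Bystander: dark chocolate picture-frame plaque lying flat, 120 x 85 x 14 mm (x, y, z); origin at the centre of its underside.
- jar: Bystander: closed glass jar with metal cap, 72 mm in diameter, 85 mm tall, wider than any holder; origin at the centre of its underside.
Mind the look-alikes: they are no part of the job. Of the things like the part that bears pot_center, leave any that is turquoise; of the rest the smaller one is meant.

How it is judged:
By the outcome, as a careful person would: the job done as asked, in the order asked, and still so for the second after the job is handed in, with the robot touching nothing.
It also fails if it takes over 72 s, if anything falls off the work surface, if the arm or the gripper's body presses on something with over 40 N, if the wrist force passes 120 N, or if a joint passes its speed limit or range.

## Working session

There is one attempt and no reset: what is moved stays moved. The work goes in short steps, Python scripts to look and compute and a shell command to move; the robot and the scene stay as the last step left them, time stands still between calls to the robot, and variables do not carry over. Pictures are saved under pics/ and viewed, and the job is handed in when it is done.

```bash
ls; mkdir -p pics; python3 - <<'E'
from station import ctrl
import cv2
print(ctrl.sense())
for c in ["scene","side","wrist"]:
    im=ctrl.read_camera(c); cv2.imwrite(f"pics/{c}0.png",im)
    k=ctrl.calibration(c); print(c,k)
    if c!="wrist":
        for th in ["pot_center","pocket","dog_top","knob_grip","stand","cup","jar","plaque"]:
            print(th,[( [round(v,3) for v in d["point"]],round(d["p"],2)) for d in ctrl.recognise(c,th)])
print(ctrl.sense()["time"])
E
```

```text
pics
{'time': 0.0, 'joints': array([-0.09347949,  0.59214499,  0.04830039,  1.60984508, -0.03332358,
        0.94270167, -0.03366822]), 'qd': array([-0.0002397 , -0.00061283, -0.0003147 , -0.00015948,  0.00040407,
        0.00013932,  0.00015639]), 'tau': array([ 3.78132427e-04, -5.48684978e+01,  1.54672019e+00, -1.98121297e+01,
        9.43630905e-03,  8.90732801e-03, -1.16924070e-05]), 'eef_pos': array([7.24325307e-01, 4.64276532e-06, 3.02713597e-01]), 'ee_rot': array([ 0.70707914,  0.70713349, -0.0008495 , -0.00077063]), 'contact_force': array([ 0.2936322 , -0.10629202, -0.68313688]), 'ft_torque': array([ 0.02805866, -0.00323433, -0.02740222]), 'width': 0.0856432380550845}
scene {'K': array([[405.54195044,   0.        , 309.99901058],
       [  0.        , 405.54195044, 192.18849343],
       [  0.        ,   0.        ,   1.        ]]), 'distortion': array([-0.06483012,  0.        ,  0.        ,  0.        ,  0.        ]), 'R': array([[ 0.42737678,  0.90395743,  0.01449305],
       [ 0.48900992, -0.21765338, -0.8446871 ],
       [-0.76040672,  0.3680869 , -0.53506415]]), 't': arra
[... 1109 characters left out ...]
7, 0.134, 0.059], 0.58)]
cup [([0.355, -0.302, 0.036], 0.64), ([0.542, 0.131, 0.058], 0.47), ([0.548, -0.144, 0.05], 0.17)]
jar [([0.681, -0.177, 0.056], 0.92)]
plaque [([0.556, -0.402, 0.007], 0.79)]
wrist {'K': array([[278.82337469,   0.        , 319.58295424],
       [  0.        , 278.82337469, 196.7219636 ],
       [  0.        ,   0.        ,   1.        ]]), 'distortion': array([-0.03892197,  0.        ,  0.        ,  0.        ,  0.        ]), 'R': array([[ 9.99999997e-01,  6.87018610e-05, -4.51522262e-05],
       [ 7.84505469e-05, -9.61660381e-01,  2.74243151e-01],
       [-2.45800922e-05, -2.74243154e-01, -9.61660383e-01]]), 't': array([-0.72593896, -0.03578842,  0.37915183])}
0.95
```

View pics/scene0.png

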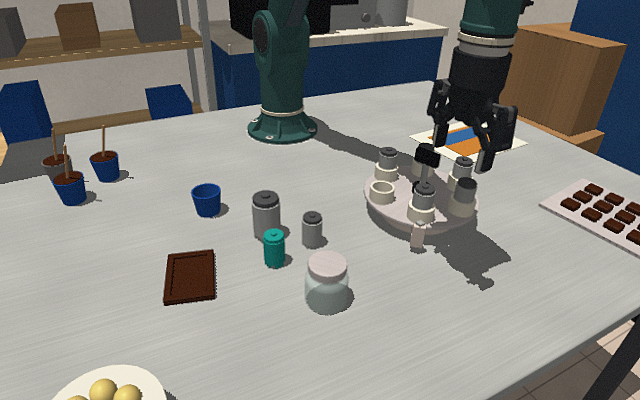

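View pics/side0.png

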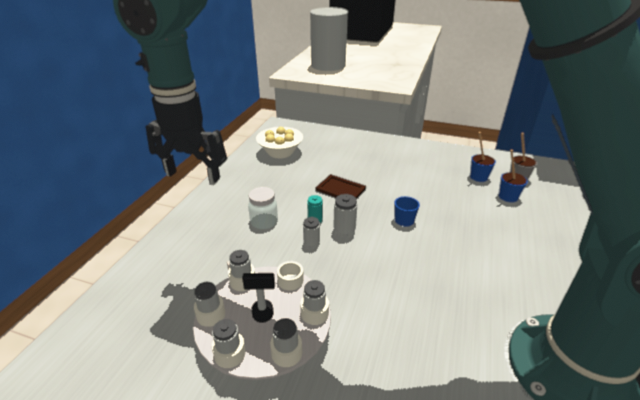

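View pics/wrist0.png

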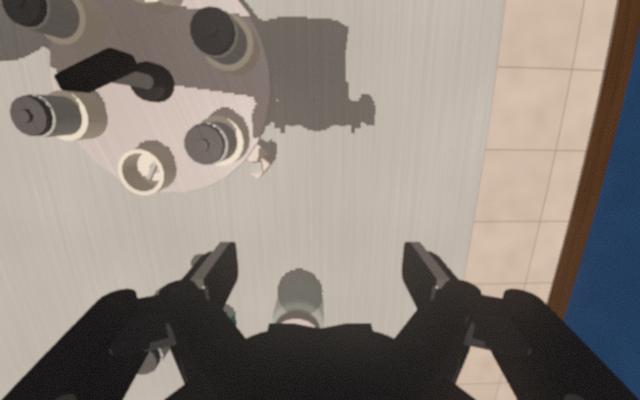

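```bash
cat > h.py <<'E'
from station import ctrl
import cv2, numpy as np
def cal(c):
    k=ctrl.calibration(c); return [np.array(k[n],float) for n in("K","distortion","R","t")]
def proj(c,P,k=None):
    K,d,R,t=k or cal(c); return cv2.projectPoints(np.atleast_2d(np.array(P,float)),cv2.Rodrigues(R)[0],t,K,d)[0][:,0]
def ray(c,uv,k=None):
    K,d,R,t=k or cal(c)
    n=cv2.undistortPoints(np.array([[uv]],float),K,d)[0,0]
    v=R.T@np.array([n[0],n[1],1]); return -R.T@t, v/np.linalg.norm(v)
def onz(c,uv,z,k=None):
    o,v=ray(c,uv,k); return o+v*(z-o[2])/v[2]
def tri(rs):
    A=0;b=0
    for o,v in rs:
        M=np.eye(3)-np.outer(v,v); A=A+M; b=b+M@o
    X=np.linalg.solve(A,b); return X,[np.linalg.norm((np.eye(3)-np.outer(v,v))@(X-o)) for o,v in rs]
def crop(src,dst,x,y,w,h,s):
    im=cv2.imread(src) if isinstance(src,str) else src
    cv2.imwrite(dst,cv2.resize(im[y:y+h,x:x+w],None,fx=s,fy=s,interpolation=cv2.INTER_CUBIC))
E
python3 - <<'E'
from h import *
crop("pics/scene0.png","pics/s1.png",240,180,100,75,8)
crop("pics/scene0.png","pics/s2.png",350,135,140,115,5)
crop("pics/side0.png","pics/d1.png",290,180,80,75,8)
crop("pics/side0.png","pics/d2.png",185,240,160,140,4)
crop("pics/wrist0.png","pics/w1.png",0,0,280,200,2.8)
E
```

```text
(no output)
```

View pics/s1.png

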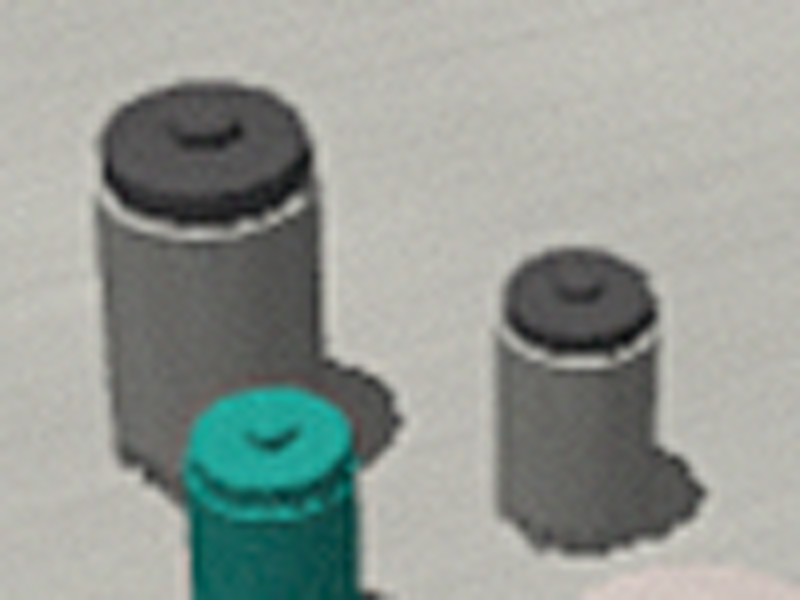

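View pics/d1.png

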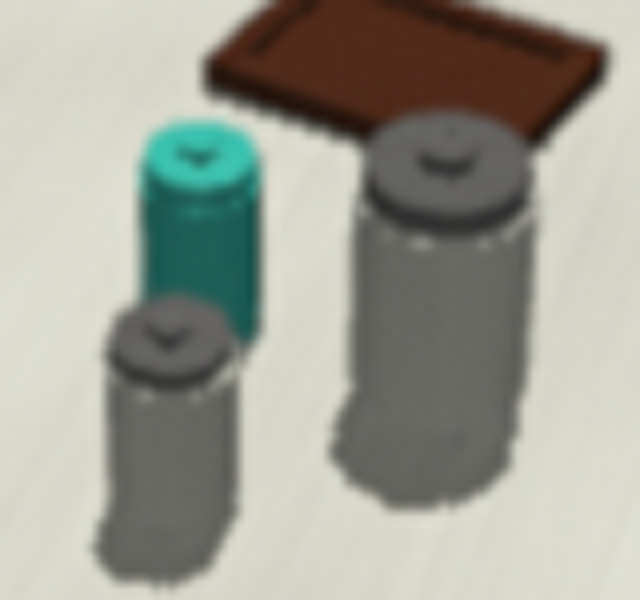

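View pics/d2.png

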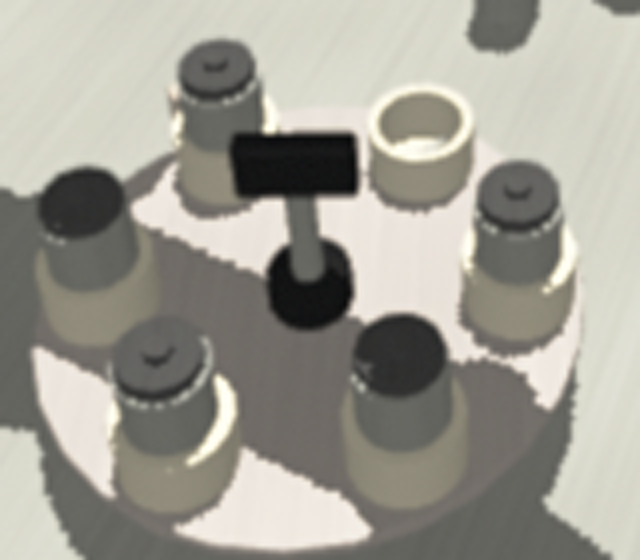

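View pics/w1.png

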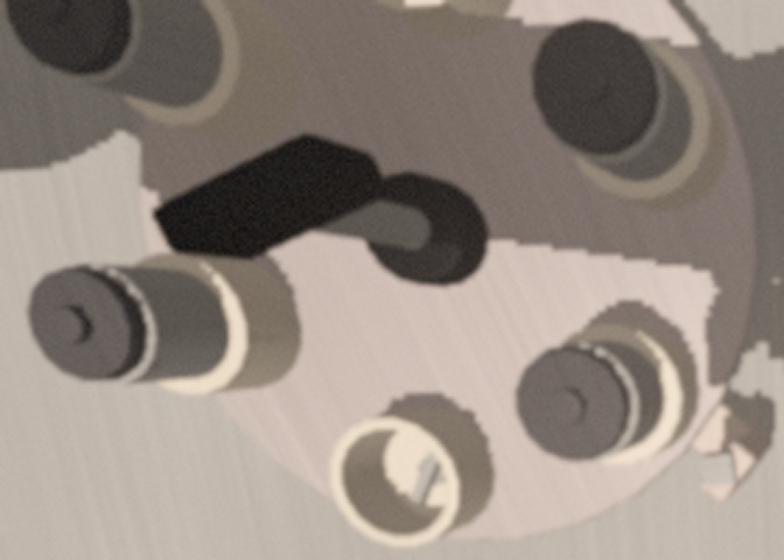

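View pics/s2.png

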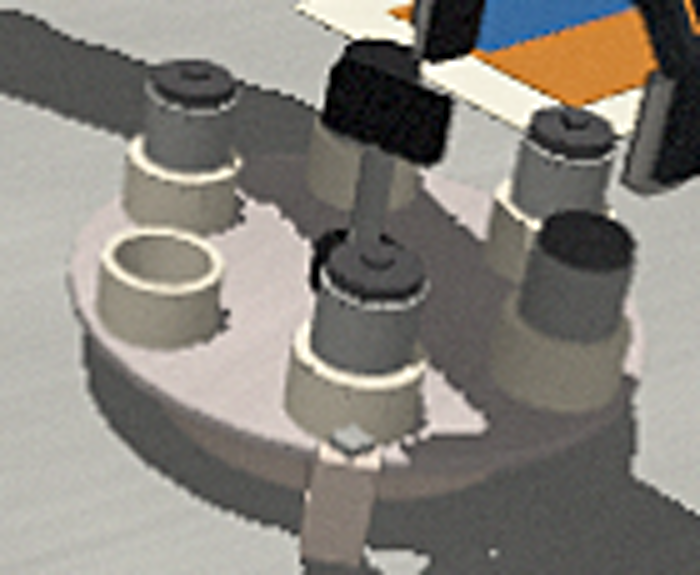

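```bash
cat > fit.py <<'E'
from h import *
from scipy.optimize import least_squares
# wrist pose at first image
K,d,_,_=cal("wrist")
kw=(K,d,np.array([[ 9.99999997e-01,6.87018610e-05,-4.51522262e-05],[7.84505469e-05,-9.61660381e-01,2.74243151e-01],[-2.45800922e-05,-2.74243154e-01,-9.61660383e-01]]),np.array([-0.72593896,-0.03578842,0.37915183]))
ks=cal("scene");kd=cal("side")
S=lambda x,y:(x/5+350,y/5+135)
D=lambda x,y:(x/4+185,y/4+240)
W=lambda x,y:(x/2.8,y/2.8)
p,e=tri([ray("scene",(312.5,217.0),ks),ray("side",(311.5,222.5),kd)]);print("pot lid",p,e)
rim=[(ks,S(161,262)),(kd,D(421,125)),(kw,W(395,480))]
p,e=tri([ray("",uv,k) for k,uv in rim]);print("rim",p,e)
lids=[(ks,S(195,78)),(ks,S(375,262)),(ks,S(572,122)),(ks,S(587,238)),
(kd,D(216,62)),(kd,D(517,190)),(kd,D(82,203)),(kd,D(158,350)),(kd,D(400,352)),
(kw,W(72,325)),(kw,W(570,405)),(kw,W(595,85))]
def res(q,full=False):
    x,y,zf,a,h=q; r=[]
    P=lambda i,z:[x+.095*np.cos(a+i*np.pi/3),y+.095*np.sin(a+i*np.pi/3),z]
    for k,uv in rim: r.append((proj("",P(0,zf+.028),k)[0]-uv))
    for k,uv in lids:
        c=[proj("",P(i,zf+h),k)[0]-uv for i in range(1,6)]
        r.append(min(c,key=np.linalg.norm))
    return np.array(r) if full else np.ravel(r)
c0=[p[0]+.0,p[1]+.095,.05,-np.pi/2,.072]
best=min((least_squares(res,[p[0]-.095*np.cos(a),p[1]-.095*np.sin(a),.05,a,.072]) for a in np.linspace(-3,3,13)),key=lambda s:s.cost)
print(best.x,best.cost);print(res(best.x,True).round(1))
x,y,zf,a,h=best.x;print("pocket",x+.095*np.cos(a),y+.095*np.sin(a))
for i in (1,-1):print(i,x+.145*np.cos(a+i*np.pi/3),y+.145*np.sin(a+i*np.pi/3))
E
python3 fit.py
```

```text
pot lid [ 0.54700238 -0.15704683  0.06308905] [np.float64(0.00022688976016666367), np.float64(0.00022688976016665743)]
rim [0.52879296 0.01431578 0.07622056] [np.float64(0.0008555704901110608), np.float64(0.0009737519707738282), np.float64(0.0008591359913369232)]
[ 0.54599713  0.10772465  0.04846402 -1.74609795  0.06994176] 12.688582426551271
[[ 0.2  0.5]
 [-0.1 -0.7]
 [-0.  -0.5]
 [-0.  -0. ]
 [-0.   0.7]
 [ 0.2  1. ]
 [ 0.1 -0.6]
 [ 0.2 -0.1]
 [ 0.2 -0.4]
 [-0.3 -2.3]
 [-0.  -0.1]
 [-0.3 -1.3]
 [ 2.6 -1.2]
 [-1.4 -0.6]
 [-2.   0.2]]
pocket 0.5294286412364142 0.014180621082814857
1 0.6570018956685418 0.014435088360882892
-1 0.4097036185958254 0.05823648282345615
```

```bash
python3 -m crank '[[-0.02,-0.03,0,0,0,0,-1],[-0.025,-0.035,0,0,0,0,-1],[-0.025,-0.035,0,0,0,0,-1],[-0.025,-0.035,0,0,0,0,-1],[-0.025,-0.035,0,0,0,0,-1],[-0.01,-0.015,0,0,0,0,-1],[0,0,0,0,0,0,-1],[0,0,0,0,0,0,-1]]'
python3 - <<'E'
from h import *
import pickle
k=cal("wrist"); im=ctrl.read_camera("wrist"); s=ctrl.sense(); print(s["eef_pos"],s["time"])
pickle.dump(k,open("kw1.pkl","wb")); cv2.imwrite("pics/wrist1.png",im)
for P in [(.547,-.157,.07),(.5294,.0142,.0485),(.5294,.0142,.0765)]: print(proj("",[P],k))
crop(im,"pics/wrist1b.png",0,0,640,400,1.25)
E
```

```text
time: 1.95
eef_pos: [0.5419, -0.1286, 0.3042]
ee_rot: [0.706, 0.708, 0.001, 0.001]
contact_force: [-0.8, -0.5, 0.1]
width: 0.0852
[ 0.54188361 -0.12851697  0.30407988] 2.0
[[322.75098189 206.14359436]]
[[306.78550272  46.79624397]]
[[305.5705604   39.75861248]]
```

View pics/wrist1b.png

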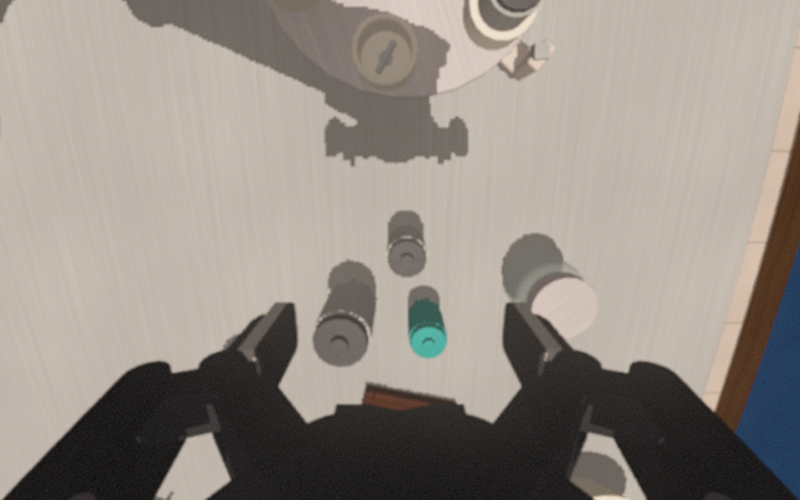

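```bash
python3 - <<'E'
from h import *
import pickle
k=pickle.load(open("kw1.pkl","rb")); im=cv2.imread("pics/wrist1.png")
print("pot",onz("",(325.6,205.6),.070,k),onz("",(325.6,205.6),.062,k))
print("rays tri",tri([ray("",(325.6,205.6),k),ray("scene",(312.5,217.0)),ray("side",(311.5,222.5))]))
a=onz("",(378/1.25,70/1.25),.0545,k);b=onz("",(395/1.25,42/1.25),.0545,k);print(a,b,np.degrees(np.arctan2(*(b-a)[1::-1])))
crop(im,"pics/w2.png",265,0,90,75,8)
crop(im,"pics/w3.png",290,150,80,80,8)
E
```

```text
pot [ 0.55026371 -0.1563408   0.07      ] [ 0.55046723 -0.15889436  0.062     ]
rays tri (array([ 0.54862941, -0.15790646,  0.06340493]), [np.float64(0.0018695912768017392), np.float64(0.0009535509419988689), np.float64(0.0016091872318118705)])
[0.52494596 0.00391893 0.0545    ] [0.53928909 0.02548074 0.0545    ] 56.36775123849695
```

View pics/w2.png

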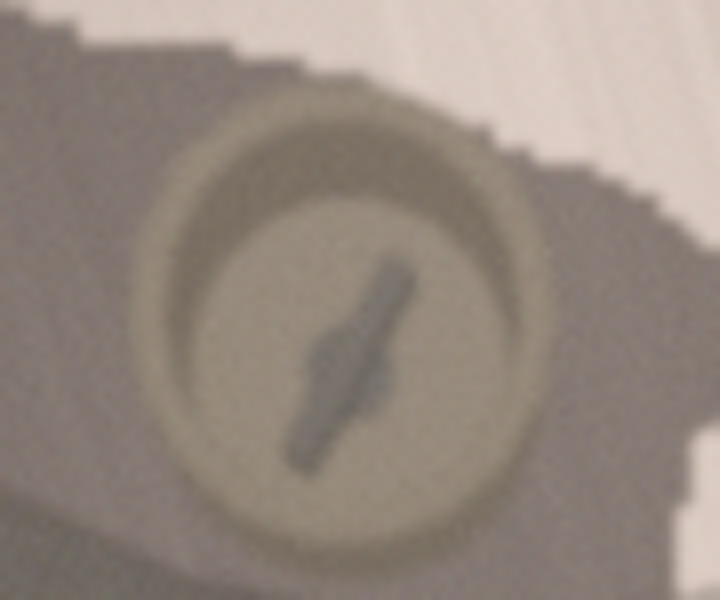

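View pics/w3.png

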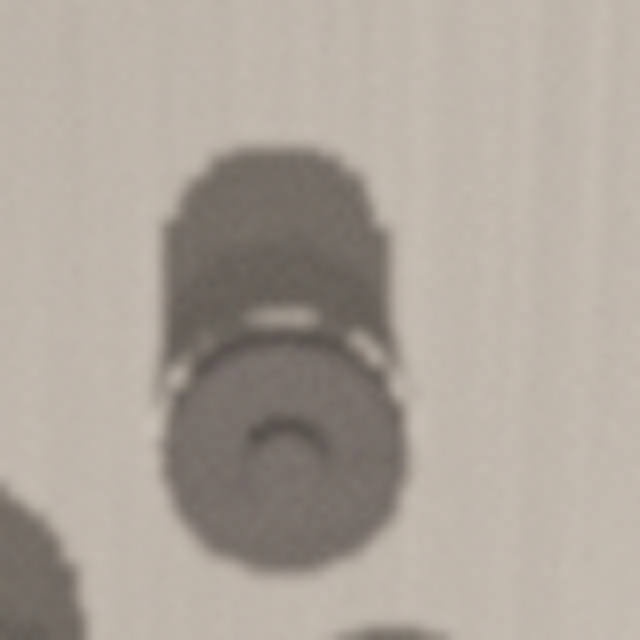

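```bash
python3 - <<'E'
from h import *
import pickle
k=pickle.load(open("kw1.pkl","rb"))
print("turq",onz("",(341.6,273.6),.070,k)); print("big",onz("",(272,273),.09,k),onz("",(272,273),.1,k)); print("jar",onz("",(451,246),.085,k))
a=onz("",(302.9,58.1),.0545,k);b=onz("",(315,33.5),.0545,k);print(a,b,np.degrees(np.arctan2(*(b-a)[1::-1])))
print("rim",onz("",(307.75,40.6),.0765,k))
E
```

```text
turq [ 0.5708022 -0.2446352  0.07     ]
big [ 0.48848505 -0.231832    0.09      ] [ 0.49038264 -0.22576435  0.1       ]
jar [ 0.69467991 -0.20022641  0.085     ]
[0.5254487  0.00186549 0.0545    ] [0.53825346 0.02557333 0.0545    ] 61.626234275273674
rim [0.53150653 0.01345261 0.0765    ]
```

```bash
python3 -m crank '[[-0.014,0.0035,0.03,0,0,0,-1],[-0.014,0.0035,0.05,0,0,0,-1],[0,0,0.05,0,0,0,-1],[0,0,0.04,0,0,0,-1],[0,0,0.02,0,0,0,-1],[0,0,0.008,0,0,0,-1],[0,0,0,0,0,0,-1]]'
python3 - <<'E'
from h import *
im=ctrl.read_camera("wrist"); crop(im,"pics/w4.png",0,0,640,400,1.25); crop(ctrl.read_camera("scene"),"pics/s4.png",240,140,140,110,5)
E
```

```text
time: 2.88
eef_pos: [0.5479, -0.1573, 0.1056]
ee_rot: [0.707, 0.708, 0.0, -0.0]
contact_force: [-0.4, -0.0, -0.3]
width: 0.0854
```

View pics/w4.png

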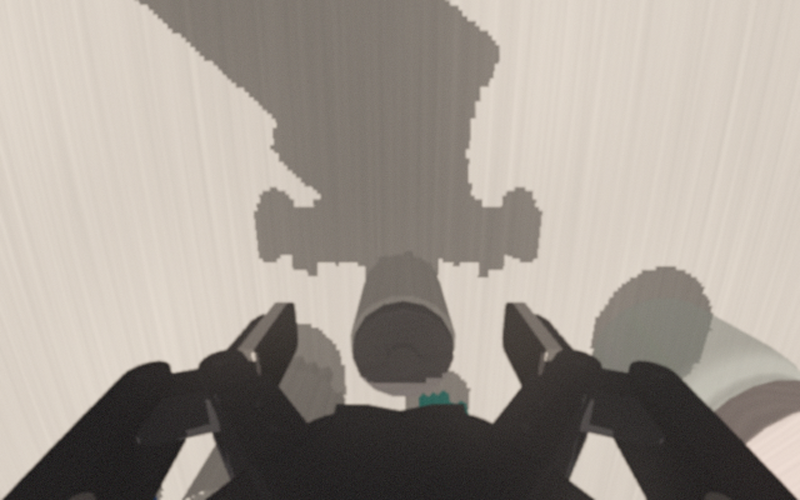

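View pics/s4.png

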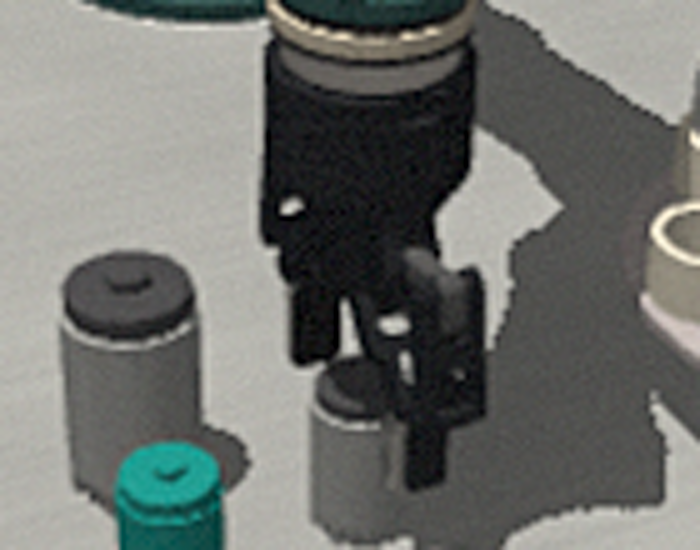

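```bash
python3 - <<'E'
from h import *
print(onz("wrist",(322.5,273.6),.070))
E
python3 -m crank '[[0,0,0,0,0,0,0],[0,0,0,0,0,0,0.5],[0,0,0,0,0,0,1],[0,0,0,0,0,0,1],[0,0,0,0,0,0,1],[0,0,0,0,0,0,1]]'
```

```text
[ 0.55031704 -0.15360512  0.07      ]
time: 3.72
eef_pos: [0.5475, -0.1582, 0.1068]
ee_rot: [0.707, 0.707, 0.0, 0.001]
contact_force: [-0.2, 0.4, 5.7]
width: 0.0381
```

```bash
python3 -m crank '[[0,0,0,0,0,0,-0.45],[0,0,0,0,0,0,-0.45],[0,0,0,0,0,10,-0.45],[0,0,0,0,0,10,-0.45],[0,0,0,0,0,10,-0.45],[0,0,0,0,0,10,-0.45],[0,0,0,0,0,10,-0.45],[0,0,0,0,0,10,-0.45],[0,0,0,0,0,10,-0.45],[0,0,0,0,0,10,-0.45]]'; python3 -m crank '[[0,0,0,0,0,10,-0.45],[0,0,0,0,0,0,0],[0,0,0,0,0,0,1],[0,0,0,0,0,0,1],[0,0,0,0,0,0,1],[0,0,0,0,0,0,1]]'
python3 - <<'E'
from h import *
s=ctrl.sense();print(s["joints"],s["contact_force"])
im=ctrl.read_camera("wrist"); crop(im,"pics/w5.png",0,0,640,400,1.25)
E
```

```text
time: 4.97
eef_pos: [0.5468, -0.1578, 0.1057]
ee_rot: [0.996, 0.084, -0.0, -0.0]
contact_force: [-0.4, -1.0, 0.3]
width: 0.0621
time: 5.72
eef_pos: [0.5469, -0.158, 0.1059]
ee_rot: [1.0, 0.0, -0.0, -0.0]
contact_force: [-0.2, 0.8, 1.3]
width: 0.0381
[-0.0760107   0.7371258   0.39640962  2.08839331 -0.65705018  0.43940526
 -0.73639762] [-0.20844714  0.78153578  1.32974823]
```

View pics/w5.png

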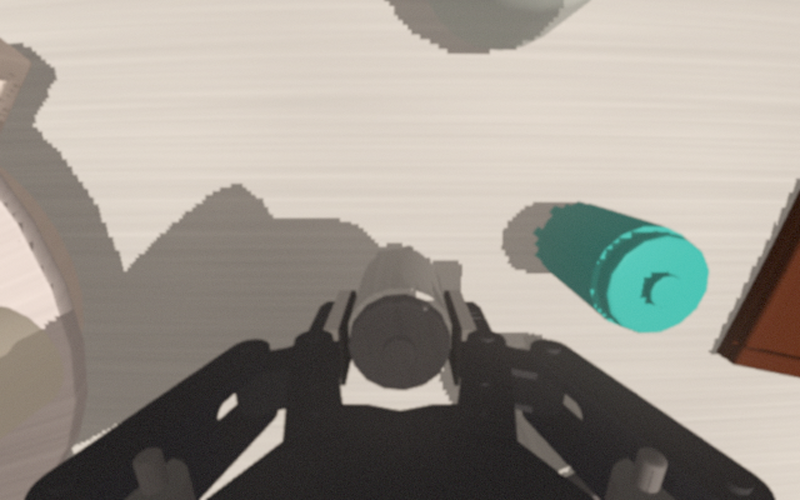

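```bash
python3 -m crank '[[0,0,-0.02,0,0,0,1],[0,0,-0.03,0,0,0,1],[0,0,-0.03,0,0,0,1],[-0.002,-0.02,-0.02,0,0,0,1],[-0.004,-0.04,0,0,0,0,1],[-0.004,-0.04,0,0,0,0,1],[-0.004,-0.04,0,0,0,0,1],[-0.003,-0.022,0,0,0,0,1],[-0.001,-0.01,0,0,0,0,1],[0,0,0,0,0,0,1]]'
python3 -m crank '[[0,0,0,0,0,0,1],[0,0,0,0,0,0,1]]'
python3 - <<'E'
from h import *
s=ctrl.sense();print(s["joints"],s["contact_force"],s["width"])
im=ctrl.read_camera("wrist"); cv2.imwrite("pics/wrist6.png",im);crop(im,"pics/w6.png",0,0,640,400,1.25)
im=ctrl.read_camera("scene");cv2.imwrite("pics/scene6.png",im); crop(im,"pics/s6.png",350,120,100,100,6)
im=ctrl.read_camera("side"); cv2.imwrite("pics/side6.png",im);crop(im,"pics/d6.png",240,200,100,100,6)
E
```

```text
time: 7.02
eef_pos: [0.5289, 0.0141, 0.2057]
ee_rot: [1.0, 0.0, -0.0, 0.0]
contact_force: [0.2, -0.6, -1.3]
width: 0.0384
time: 7.28
eef_pos: [0.5291, 0.0126, 0.206]
ee_rot: [1.0, -0.001, 0.0, 0.0]
contact_force: [0.1, -0.3, -2.9]
width: 0.0381
[-0.53125973  0.56403315  0.58582951  2.14285509 -0.56120718  0.58731035
 -1.11123285] [ 0.10167993 -0.27652778 -2.89866421] 0.03813462174845506
```

View pics/w6.png

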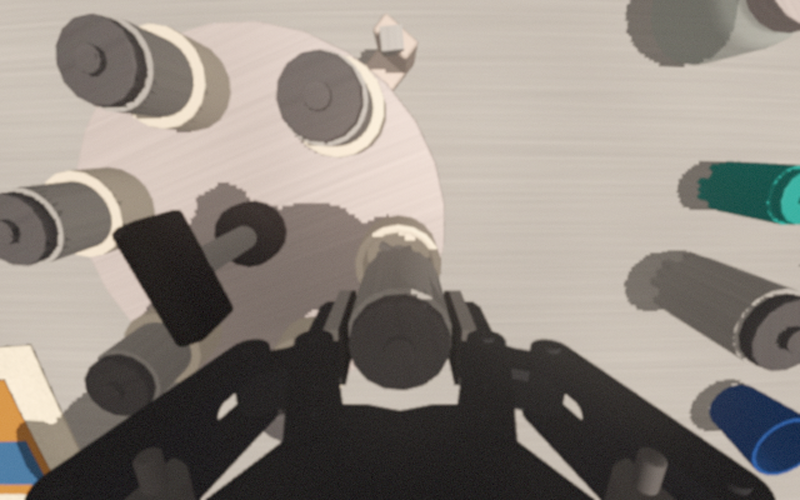

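View pics/s6.png

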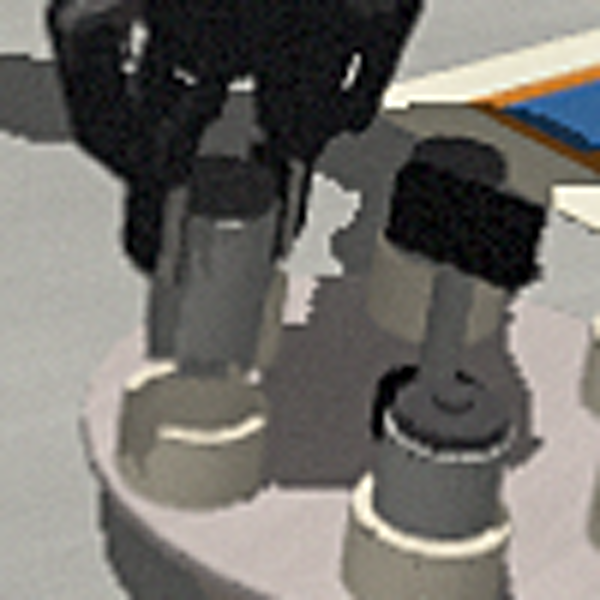

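View pics/d6.png

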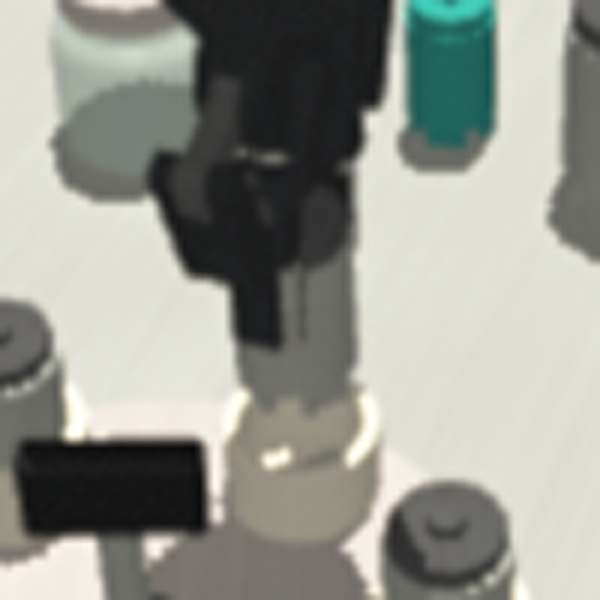

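```bash
cat > ov.py <<'E'
from h import *
import sys
def ov(src,c,circles,x,y,w,h,s,dst):
    im=cv2.imread(src)[y:y+h,x:x+w]; im=cv2.resize(im,None,fx=s,fy=s,interpolation=cv2.INTER_CUBIC)
    th=np.linspace(0,2*np.pi,120)
    for (cx,cy,z,r,col) in circles:
        P=np.c_[cx+r*np.cos(th),cy+r*np.sin(th),0*th+z]
        u=(proj(c,P)-[x-.5,y-.5])*s-.5
        cv2.polylines(im,[np.int32(u*8)],True,col,1,cv2.LINE_AA,3)
    cv2.imwrite(dst,im)
E
python3 - <<'E'
from ov import *
C=[(.5291,.0142,.0765,.026,(0,0,255)),(.5291,.0142,.0765,.021,(0,0,255)),(.5291,.0142,.0485,.026,(0,0,255)),(.5291,.0127,.100,.0195,(0,255,0)),(.5291,.0127,.160,.020,(0,255,0)),(.5291,.0127,.172,.0185,(255,255,0))]
ov("pics/scene6.png","scene",C,350,120,70,90,8,"pics/s7.png")
ov("pics/side6.png","side",C,265,210,60,85,8,"pics/d7.png")
ov("pics/scene0.png","scene",C[:3],350,150,70,70,8,"pics/s8.png")
ov("pics/side0.png","side",C[:3],260,240,60,60,8,"pics/d8.png")
a=[cv2.imread(f"pics/{n}.png") for n in("s7","d7")]
b=[cv2.imread(f"pics/{n}.png") for n in("s8","d8")]
for n,l in(("ov1",a),("ov2",b)):
    H=max(i.shape[0] for i in l); o=np.hstack([cv2.copyMakeBorder(i,0,H-i.shape[0],0,0,cv2.BORDER_CONSTANT) for i in l]); cv2.imwrite(f"pics/{n}.png",cv2.resize(o,None,fx=min(1,800/o.shape[1],600/H),fy=min(1,800/o.shape[1],600/H)))
E
```

```text
(no output)
```

View pics/ov1.png

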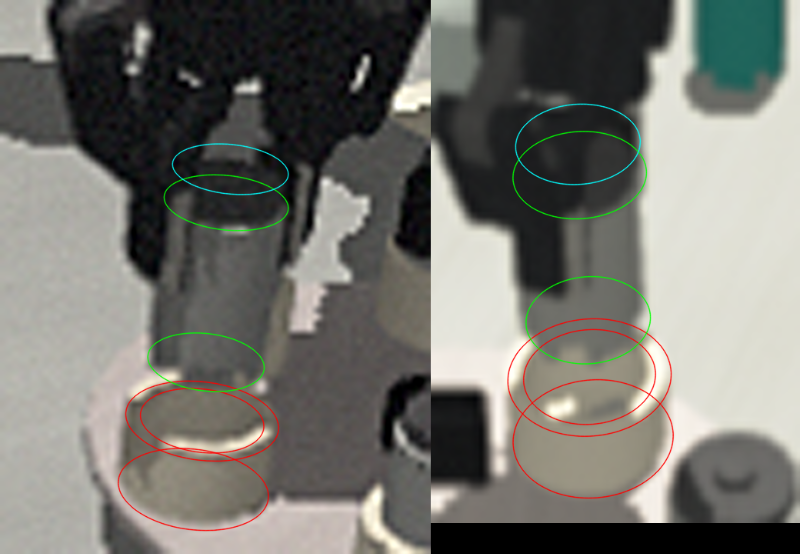

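View pics/ov2.png

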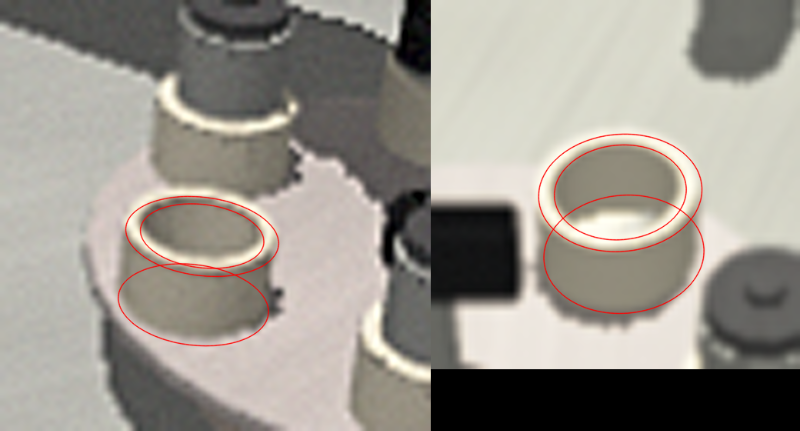

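```bash
python3 - <<'E'
from h import *
from scipy.optimize import minimize
from scipy.ndimage import map_coordinates
import pickle
kw1=pickle.load(open("kw1.pkl","rb")); ks=cal("scene");kd=cal("side")
exec(open("fit.py").read().split("ks=cal")[0].split("least_squares\n")[1])
def G(f): return cv2.GaussianBlur(cv2.imread(f).astype(float),(0,0),0.8)
th=np.linspace(0,2*np.pi,180,endpoint=False)
def edge(im,k,c,r,sgn=None):
    # color difference across circle (inside vs outside), per pt
    P=lambda q:proj("",np.c_[c[0]+q*np.cos(th),c[1]+q*np.sin(th),0*th+c[2]],k)
    a,b=P(r-.0012),P(r+.0012); s=0
    d=np.stack([map_coordinates(im[...,ch],[a[:,1],a[:,0]],order=1)-map_coordinates(im[...,ch],[b[:,1],b[:,0]],order=1) for ch in range(3)])
    return np.minimum(np.abs(d.mean(0)),60).mean()
views={"scene":(G("pics/scene0.png"),ks),"side":(G("pics/side0.png"),kd),"w0":(G("pics/wrist0.png"),kw),"w1":(G("pics/wrist1.png"),kw1)}
def fit(names,c0,rs,zfix=None):
    f=lambda c:-sum(edge(*views[n],(c[0],c[1],c[2] if zfix is None else zfix),r) for n in names for r in rs)
    best=None
    for dx in(-.003,0,.003):
        for dy in(-.003,0,.003):
            s=minimize(f,np.array(c0)+[dx,dy,0],method="Nelder-Mead",options=dict(initial_simplex=np.array(c0)+[dx,dy,0]+np.array([[0,0,0],[.002,0,0],[0,.002,0],[0,0,.002]]),xatol=1e-5,fatol=1e-4))
            if best is None or s.fun<best.fun:best=s
    return best.x.round(4),round(best.fun,1)
rim=(.529,.0142,.0765)
for nm in (["scene","side"],["scene","side","w0","w1"],["w0","w1"]): print("rim",nm,fit(nm,rim,(.021,.026)))
for nm in ("scene","side","w1"): print("rim z fix",nm,fit([nm],rim,(.021,.026),.0765))
pot=(.547,-.158,.072)
for nm in (["scene","side"],["scene","side","w1"]): print("pot lid",nm,fit(nm,pot,(.0185,)))
for nm in ("scene","side","w1"): print("lid z fix",nm,fit([nm],pot,(.0185,),.069))
E
```

```text
rim ['scene', 'side'] (array([0.5259, 0.0161, 0.0776]), np.float64(-88.8))
rim ['scene', 'side', 'w0', 'w1'] (array([0.5304, 0.0139, 0.0792]), np.float64(-177.3))
rim ['w0', 'w1'] (array([0.5313, 0.0137, 0.0808]), np.float64(-97.9))
rim z fix scene (array([0.5241, 0.0169, 0.0764]), np.float64(-44.1))
rim z fix side (array([0.5312, 0.0128, 0.0756]), np.float64(-51.0))
rim z fix w1 (array([0.5311, 0.0154, 0.0757]), np.float64(-25.3))
pot lid ['scene', 'side'] (array([ 0.5492, -0.1594,  0.0637]), np.float64(-48.1))
pot lid ['scene', 'side', 'w1'] (array([ 0.5497, -0.1591,  0.0638]), np.float64(-81.0))
lid z fix scene (array([ 0.5554, -0.1625,  0.0692]), np.float64(-35.1))
lid z fix side (array([ 0.5575, -0.2092,  0.0757]), np.float64(-21.6))
lid z fix w1 (array([ 0.5497, -0.1573,  0.0734]), np.float64(-33.4))
```

```bash
python3 -m crank '[[-0.001,-0.002,0.005,0,0,0,1],[0,0,0.008,0,0,0,1],[0,0,0.005,0,0,0,1],[0,0,0,0,0,0,1],[0,0,0,0,0,0,1]]'
python3 - <<'E'
from h import *
s=ctrl.sense();print(s["joints"],s["contact_force"],s["ft_torque"],s["eef_pos"])
im=ctrl.read_camera("scene");cv2.imwrite("pics/scene9.png",im); crop(im,"pics/s9.png",360,140,60,60,8)
im=ctrl.read_camera("side"); cv2.imwrite("pics/side9.png",im);crop(im,"pics/d9.png",260,230,60,60,8)
cv2.imwrite("pics/ov9.png",cv2.resize(np.hstack([cv2.imread("pics/s9.png"),cv2.imread("pics/d9.png")]),(800,400)))
E
```

```text
time: 8.05
eef_pos: [0.5281, 0.0159, 0.1879]
ee_rot: [1.0, 0.0, -0.0, 0.0]
contact_force: [0.4, 0.5, -1.3]
width: 0.0383
[-0.51216896  0.58894156  0.5521608   2.15409837 -0.59140558  0.549582
 -1.08939147] [ 0.39749324  0.53613069 -1.281842  ] [ 0.0691625   0.03597567 -0.01137607] [0.5280533  0.01590598 0.18786166]
```

View pics/ov9.png

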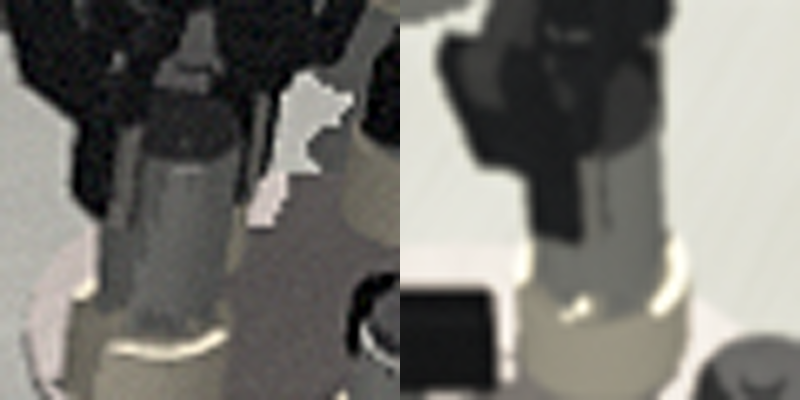

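```bash
python3 - <<'E'
from ov import *
for c in("scene","side"):
    print(c,proj(c,[(.528,.0159,.082),(.528,.0145,.0765),(.532,.0145,.0765),(.528,.0185,.0765)]))
C=[(.5281,.0159,.082,.0195,(0,255,0)),(.5281,.0159,.142,.020,(0,255,0)),(.528,.0145,.0765,.026,(0,0,255)),(.528,.0145,.0765,.021,(0,0,255))]
ov("pics/scene9.png","scene",C,355,140,50,72,8,"pics/s7.png")
ov("pics/side9.png","side",C,265,220,50,72,8,"pics/d7.png")
cv2.imwrite("pics/ov10.png",np.hstack([cv2.imread("pics/s7.png"),cv2.imread("pics/d7.png")]))
E
```

```text
scene [[383.00079348 185.11792662]
 [382.15952077 187.48530246]
 [383.22693743 188.39963724]
 [383.7401348  187.0817182 ]]
side [[290.39484118 269.32468129]
 [290.78408364 270.84523812]
 [288.89693563 270.36585892]
 [290.00720744 272.24048339]]
```

View pics/ov10.png

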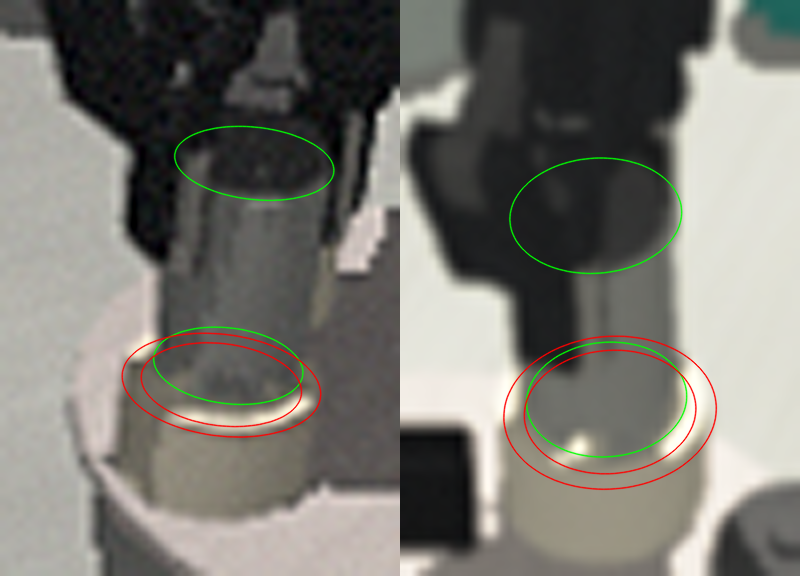

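```bash
python3 -m crank '[[0,0.002,0.002,0,0,0,1],[0,0,0.002,0,0,0,1],[0,0,0,0,0,0,1]]'; python3 -m crank '[[0,0,0.002,0,0,0,1],[0,0,0,0,0,0,1]]';python3 -c "
from h import *
s=ctrl.sense();print(s['contact_force'],s['ft_torque'],s['eef_pos'])"
```

```text
time: 8.52
eef_pos: [0.5279, 0.014, 0.1837]
ee_rot: [1.0, -0.0, -0.0, -0.0]
contact_force: [0.1, -0.3, -1.7]
width: 0.0383
time: 8.78
eef_pos: [0.5279, 0.0141, 0.1817]
ee_rot: [1.0, 0.0, -0.0, -0.0]
contact_force: [-0.7, -0.8, -2.5]
width: 0.0384
[-0.69357763 -0.77610152 -2.51596021] [ 0.03463587  0.04106444 -0.02841501] [0.52792837 0.01406498 0.18174751]
```

```bash
python3 -m crank '[[0,0,0.002,0,0,0,1],[0,0,0,0,0,0,1]]'; python3 -m crank '[[0,0,0.002,0,0,0,1],[0,0,0,0,0,0,1]]';python3 -c "
from h import *
s=ctrl.sense();print(s['contact_force'],s['ft_torque'],s['eef_pos'])"
```

```text
time: 9.02
eef_pos: [0.5279, 0.014, 0.1798]
ee_rot: [1.0, 0.0, -0.0, 0.0]
contact_force: [0.3, 0.7, -2.3]
width: 0.0382
time: 9.28
eef_pos: [0.5279, 0.014, 0.1778]
ee_rot: [1.0, 0.0, -0.0, 0.0]
contact_force: [0.2, 0.7, -1.6]
width: 0.0385
[ 0.24225032  0.6500642  -1.57534039] [ 0.02889705  0.02979748 -0.01609429] [0.52790922 0.01400521 0.17775879]
```

```bash
python3 -m crank '[[0,0,0.002,0,0,0,1],[0,0,0.001,0,0,0,1],[0,0,0,0,0,0,1]]';python3 -c "
from h import *
s=ctrl.sense();print(s['contact_force'],s['ft_torque'],s['eef_pos'])
im=ctrl.read_camera('scene');cv2.imwrite('pics/scene11.png',im); crop(im,'pics/s11.png',360,140,60,60,8)
im=ctrl.read_camera('side'); cv2.imwrite('pics/side11.png',im);crop(im,'pics/d11.png',260,230,60,60,8)
cv2.imwrite('pics/ov11.png',cv2.resize(np.hstack([cv2.imread('pics/s11.png'),cv2.imread('pics/d11.png')]),(800,400)))"
```

```text
time: 9.65
eef_pos: [0.528, 0.014, 0.1748]
ee_rot: [1.0, -0.0, -0.0, 0.0]
contact_force: [-0.5, -0.7, -1.9]
width: 0.0382
[-0.49609845 -0.69046498 -1.91965013] [-0.00562466  0.02761059 -0.05582512] [0.5279985  0.01398221 0.17482573]
```

View pics/ov11.png

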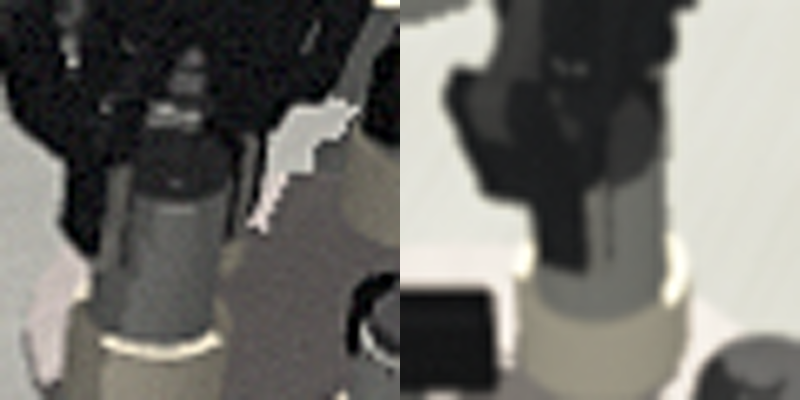

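```bash
python3 -m crank '[[0,0,0.002,0,0,0,1],[0,0,0.002,0,0,0,1],[0,0,0,0,0,0,1]]';python3 -m crank '[[0,0,0.002,0,0,0,1],[0,0,0.001,0,0,0,1],[0,0,0,0,0,0,1]]';python3 -c "
from h import *
s=ctrl.sense();print(s['contact_force'],s['ft_torque'],s['eef_pos'])"
```

```text
time: 10.12
eef_pos: [0.528, 0.014, 0.1707]
ee_rot: [1.0, 0.0, -0.0, 0.0]
contact_force: [0.5, 0.8, -0.9]
width: 0.0382
time: 10.5
eef_pos: [0.528, 0.014, 0.1678]
ee_rot: [1.0, 0.0, -0.0, 0.0]
contact_force: [0.8, -0.2, -0.7]
width: 0.0383
[ 0.81888303 -0.16046854 -0.72179433] [-0.02178745 -0.01780878  0.01146182] [0.52799782 0.01397322 0.16782789]
```

```bash
python3 -m crank '[[0,0,0.002,0,0,0,1],[0,0,0.001,0,0,0,1],[0,0,0,0,0,0,1]]';python3 -m crank '[[0,0,0.001,0,0,0,1],[0,0,0.001,0,0,0,1],[0,0,0,0,0,0,1]]';python3 -c "
from h import *
s=ctrl.sense();print(s['contact_force'],s['ft_torque'],s['eef_pos'])"
```

```text
time: 10.88
eef_pos: [0.528, 0.014, 0.1649]
ee_rot: [1.0, -0.0, 0.0, -0.0]
contact_force: [0.2, 1.3, -1.4]
width: 0.0384
time: 11.25
eef_pos: [0.5295, 0.0136, 0.1646]
ee_rot: [1.0, -0.0, 0.002, -0.0]
contact_force: [-2.0, 0.3, 12.2]
width: 0.0382
[-1.9543668   0.27980055 12.16310247] [0.12053265 0.24902587 0.03476139] [0.52948811 0.01359705 0.16457468]
```

```bash
python3 -m crank '[[0,0,-0.0005,0,0,0,1],[0,0,0,0,0,-3,1],[0,0,0,0,0,-3,1],[0,0,0,0,0,-3,1]]';python3 -c "
from h import *
s=ctrl.sense();print(s['contact_force'],s['ft_torque'],s['eef_pos'])"
```

```text
time: 11.75
eef_pos: [0.5295, 0.0135, 0.1647]
ee_rot: [0.997, 0.079, 0.002, 0.0]
contact_force: [-0.3, 0.5, 6.4]
width: 0.0383
[-0.26655535  0.51172859  6.38669696] [-0.04640791  0.02585553 -0.03678278] [0.52950123 0.01349442 0.16468151]
```

```bash
cat > st.py <<'E'
from h import *
s=ctrl.sense();print(s['contact_force'].round(1),s['ft_torque'].round(3),s['eef_pos'].round(4),s['joints'][-1].round(2))
E
for i in 1 ; do python3 -m crank '[[0,0,0,0,0,-3,1],[0,0,0,0,0,-3,1],[0,0,0,0,0,-3,1],[0,0,0,0,0,-3,1]]';python3 st.py;done;  python3 -m crank '[[0,0,0,0,0,-3,1],[0,0,0,0,0,-3,1],[0,0,0,0,0,-3,1],[0,0,0,0,0,-3,1]]';python3 st.py
```

```text
time: 12.25
eef_pos: [0.5295, 0.0134, 0.1646]
ee_rot: [0.983, 0.183, 0.002, 0.0]
contact_force: [-0.1, 0.7, 6.5]
width: 0.038
[-0.1  0.7  6.5] [-0.146  0.009 -0.046] [0.5295 0.0134 0.1646] -0.8
time: 12.75
eef_pos: [0.5294, 0.0134, 0.1644]
ee_rot: [0.959, 0.284, 0.002, 0.001]
contact_force: [0.4, -0.3, 5.1]
width: 0.0381
[ 0.4 -0.3  5.1] [-0.219 -0.054 -0.064] [0.5294 0.0134 0.1644] -0.66
```

```bash
python3 -m crank '[[0,0,0,0,0,-3,1],[0,0,0,0,0,-3,1],[0,0,0,0,0,-3,1]]';python3 st.py;  python3 -m crank '[[0,0,0.0002,0,0,-3,1],[0,0,0,0,0,-3,1],[0,0,0,0,0,-3,1]]';python3 st.py
```

```text
time: 13.12
eef_pos: [0.5283, 0.0138, 0.1634]
ee_rot: [0.933, 0.36, 0.0, 0.0]
contact_force: [0.7, -0.5, -1.5]
width: 0.0385
[ 0.7 -0.5 -1.5] [-0.035 -0.119 -0.05 ] [0.5283 0.0138 0.1634] -0.55
time: 13.5
eef_pos: [0.5275, 0.014, 0.1628]
ee_rot: [0.902, 0.432, -0.001, -0.0]
contact_force: [1.0, -0.1, -2.2]
width: 0.0381
[ 1.  -0.1 -2.2] [-0.102 -0.013  0.007] [0.5275 0.014  0.1628] -0.45
```

```bash
python3 -m crank '[[0,0,0,0,0,-3,1],[0,0,0,0,0,0,1]]';python3 st.py;  python3 -m crank '[[0,0,0,0,0,3,1],[0,0,0.001,0,0,0,1],[0,0,0,0,0,0,1]]';python3 st.py
```

```text
time: 13.75
eef_pos: [0.5276, 0.0139, 0.1631]
ee_rot: [0.891, 0.454, -0.0, -0.0]
contact_force: [0.5, -0.8, -2.7]
width: 0.0382
[ 0.5 -0.8 -2.7] [-0.148 -0.041 -0.017] [0.5276 0.0139 0.1631] -0.42
time: 14.12
eef_pos: [0.528, 0.014, 0.1621]
ee_rot: [0.903, 0.431, -0.0, 0.0]
contact_force: [-0.2, -0.6, -3.1]
width: 0.0377
[-0.2 -0.6 -3.1] [-0.175  0.021 -0.025] [0.528  0.014  0.1621] -0.45
```

Dropping without resistance; continue down.

```bash
python3 -m crank '[[0,0,0.001,0,0,0,1],[0,0,0,0,0,0,1]]';python3 st.py;  python3 -m crank '[[0,0,0.001,0,0,0,1],[0,0,0,0,0,0,1]]';python3 st.py
```

```text
time: 14.38
eef_pos: [0.528, 0.014, 0.1611]
ee_rot: [0.903, 0.431, 0.0, 0.0]
contact_force: [0.1, 0.1, -2.7]
width: 0.0388
[ 0.1  0.1 -2.7] [-0.178 -0.073 -0.009] [0.528  0.014  0.1611] -0.45
time: 14.62
eef_pos: [0.528, 0.014, 0.1601]
ee_rot: [0.903, 0.431, -0.0, 0.0]
contact_force: [-0.2, -1.1, -2.2]
width: 0.038
[-0.2 -1.1 -2.2] [-0.128 -0.062  0.008] [0.528  0.014  0.1601] -0.45
```

```bash
python3 -m crank '[[0,0,0.001,0,0,0,1],[0,0,0,0,0,0,1]]';python3 st.py
```

```text
time: 14.88
eef_pos: [0.528, 0.014, 0.1591]
ee_rot: [0.903, 0.431, -0.0, 0.0]
contact_force: [0.6, -0.9, -3.0]
width: 0.038
[ 0.6 -0.9 -3. ] [-0.18  -0.051 -0.028] [0.528  0.014  0.1591] -0.45
```

```bash
python3 -m crank '[[0,0,0.0005,0,0,0,1],[0,0,0,0,0,0,1]]';python3 st.py; python3 -m crank '[[0,0,0.0005,0,0,0,1],[0,0,0,0,0,0,1]]';python3 st.py
```

```text
time: 15.12
eef_pos: [0.5282, 0.0139, 0.1589]
ee_rot: [0.903, 0.431, 0.0, 0.0]
contact_force: [-0.3, -1.5, 1.4]
width: 0.0383
[-0.3 -1.5  1.4] [-0.245 -0.002 -0.016] [0.5282 0.0139 0.1589] -0.45
time: 15.38
eef_pos: [0.5285, 0.0139, 0.1589]
ee_rot: [0.903, 0.431, 0.001, 0.0]
contact_force: [-0.7, -1.0, 5.1]
width: 0.0383
[-0.7 -1.   5.1] [-0.182  0.253  0.038] [0.5285 0.0139 0.1589] -0.45
```

```bash
python3 -m crank '[[0,0,-0.0007,0,0,0,0.5],[0,0,0,0,0,0,-0.2],[0,0,0,0,0,0,-0.45],[0,0,0,0,0,0,-0.45],[0,0,-0.01,0,0,0,-0.45],[0,0,-0.03,0,0,0,-0.45],[0,0,-0.04,0,0,0,-0.45],[0,0,-0.04,0,0,0,-1],[0,0,0,0,0,0,-1]]'
python3 - <<'E'
from h import *
import pickle
k=cal("wrist");pickle.dump(k,open("kw12.pkl","wb"))
im=ctrl.read_camera("wrist"); cv2.imwrite("pics/wrist12.png",im);crop(im,"pics/w12.png",0,0,640,400,1.25)
im=ctrl.read_camera("scene");cv2.imwrite("pics/scene12.png",im); crop(im,"pics/s12.png",350,120,140,120,4)
im=ctrl.read_camera("side"); cv2.imwrite("pics/side12.png",im);crop(im,"pics/d12.png",180,220,160,150,4)
E
python3 st.py
```

```text
time: 16.5
eef_pos: [0.5298, 0.0138, 0.2824]
ee_rot: [0.903, 0.43, 0.004, 0.001]
contact_force: [-0.4, -0.2, -0.6]
width: 0.0855
[-0.6 -0.1 -0.9] [-0.005  0.04  -0.   ] [0.5273 0.0142 0.2786] -0.55
```

View pics/w12.png

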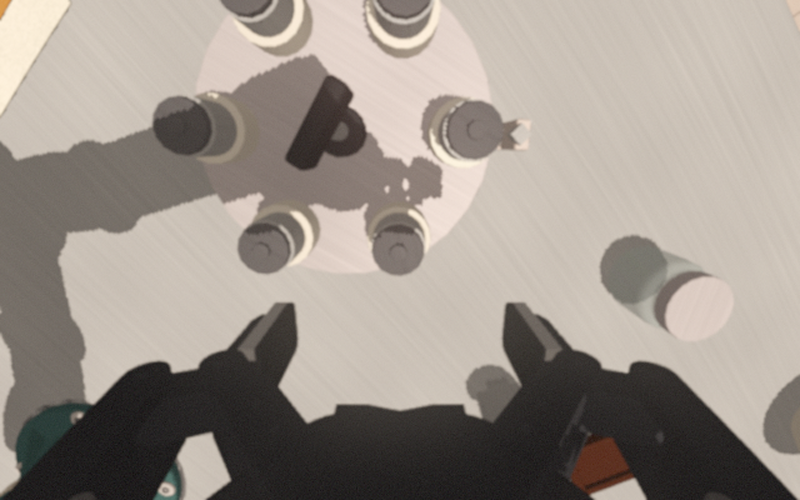

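View pics/s12.png

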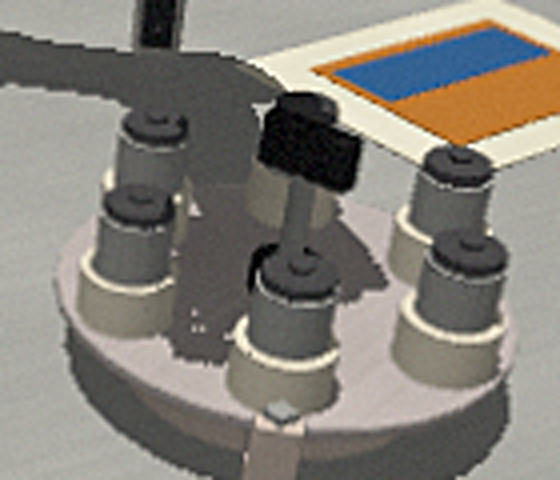

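View pics/d12.png

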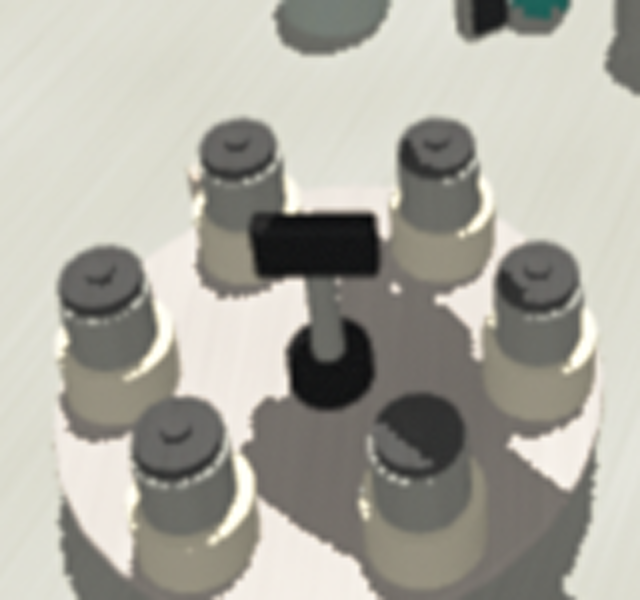

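```bash
python3 - <<'E'
from h import *
import pickle
k=pickle.load(open("kw12.pkl","rb"))
crop("pics/wrist12.png","pics/w13.png",215,50,90,90,8)
z=.153
Q=[onz("",(u/1.25,v/1.25),z,k) for u,v in [(288,158),(313,168),(330,77),(353,92)]]
print(np.round(Q,4),np.mean(Q,0)); d=Q[2]+Q[3]-Q[0]-Q[1];print(np.degrees(np.arctan2(d[1],d[0])),np.linalg.norm(d)/2)
exec(open("fit.py").read().split("p,e=tri")[0])
# refit axis with fixed z floor .0529
src=open("fit.py").read()
E
sed -e 's/x,y,zf,a,h=q/x,y,a,h=q; zf=.0529/' -e 's/a in np.linspace(-3,3,13)/a in np.linspace(-3,3,13)/' -e 's/,.05,a,.072\]/,a,.072]/' -e 's/^x,y,zf,a,h=best.x/x,y,a,h=best.x/' fit.py > fit2.py; python3 fit2.py
```

```text
[[0.5234 0.1029 0.153 ]
 [0.5305 0.0899 0.153 ]
 [0.5696 0.1193 0.153 ]
 [0.5742 0.1059 0.153 ]] [0.5494065  0.10446525 0.153     ]
19.813742093023723 0.047757917528743594
pot lid [ 0.54700238 -0.15704683  0.06308905] [np.float64(0.00022688976016666367), np.float64(0.00022688976016665743)]
rim [0.52879296 0.01431578 0.07622056] [np.float64(0.0008555704901110608), np.float64(0.0009737519707738282), np.float64(0.0008591359913369232)]
[ 0.54634454  0.10774498 -1.74369086  0.06572525] 18.33763580890398
[[ 0.6 -1.2]
 [-0.4 -2.4]
 [-2.   0.3]
 [ 0.  -0. ]
 [ 0.3  0.7]
 [ 0.3  1. ]
 [ 0.3 -0.7]
 [-0.  -0.2]
 [ 0.  -0.6]
 [-0.6 -2.4]
 [-0.1 -0.1]
 [-0.4 -1.5]
 [ 2.8 -1. ]
 [-1.  -0.8]
 [-1.8 -0.2]]
pocket 0.5300012647132384 0.014161341029514815
1 0.6575735370321082 0.014722888356201114
-1 0.41017054233227346 0.05792888578194652
```

View pics/w13.png

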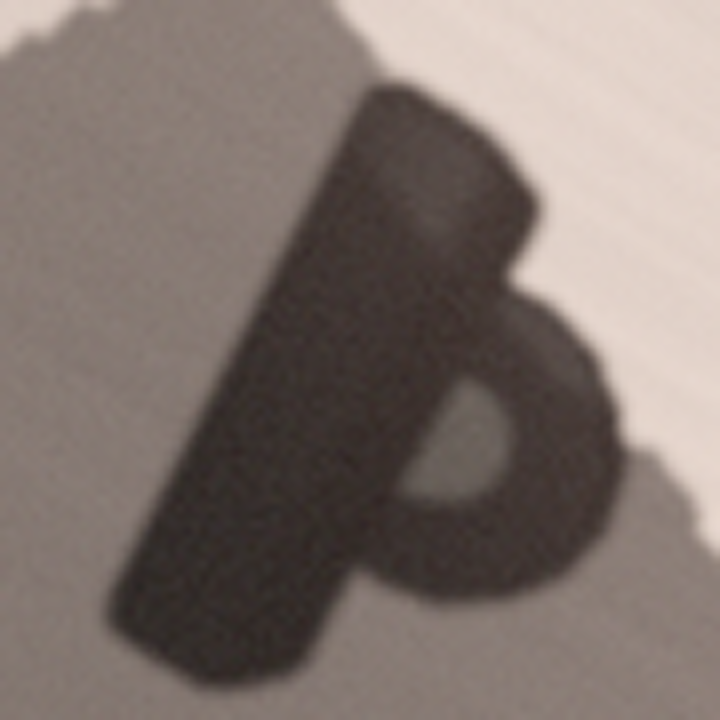

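```bash
python3 - <<'E'
from h import *
import pickle
k=pickle.load(open("kw12.pkl","rb"))
f=lambda u,v:onz("",(u/8+215,v/8+50),.153,k)
a,b=f(108,615),f(365,90);d=b-a;print(a,b,np.degrees(np.arctan2(d[1],d[0])),np.linalg.norm(d))
a,b=f(310,660),f(545,210);d=b-a
print(np.degrees(np.arctan2(d[1],d[0])))
s=ctrl.sense();from scipy.spatial.transform import Rotation as R
M=R.from_quat(s["ee_rot"]).as_matrix();print(M.round(3),np.degrees(np.arctan2(M[1,1],M[0,1])))
E
```

```text
[0.52210377 0.10346579 0.153     ] [0.5679974  0.12083718 0.153     ] 20.73237182177269 0.04907128156487082
20.37618865584284
[[ 0.629  0.777 -0.001]
 [ 0.777 -0.629  0.   ]
 [-0.001 -0.001 -1.   ]] -38.98784643566143
```

```bash
python3 -m crank '[[0.02,-0.0115,0,0,0,0,-1],[0.022,-0.011,0,0,0,0,-1],[0.022,-0.011,0,0,0,0,-1],[0.02,-0.011,0,0,0,0,-1],[0,0,0,0,0,10,-1],[0,0,0,0,0,10,-1],[0,0,0,0,0,10.5,-1],[0,0,0,0,0,0,-1]]'
python3 - <<'E'
from h import *
im=ctrl.read_camera("wrist"); cv2.imwrite("pics/wrist14.png",im);crop(im,"pics/w14.png",0,0,640,400,1.25)
E
python3 st.py
```

```text
time: 17.65
eef_pos: [0.5454, 0.1074, 0.2774]
ee_rot: [0.984, 0.179, -0.002, 0.001]
contact_force: [-0.2, -0.1, -0.1]
width: 0.0856
[ 0.3 -0.2 -0.4] [-0.013 -0.07  -0.021] [0.5456 0.1073 0.2777] -1.13
```

View pics/w14.png

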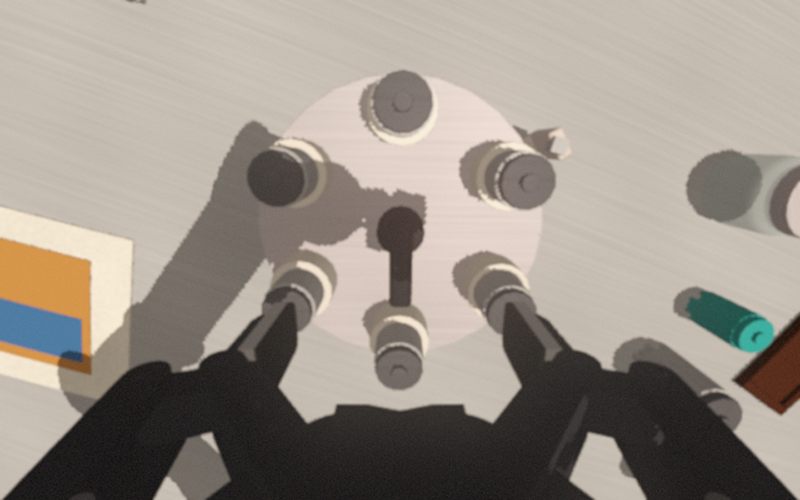

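```bash
python3 -m crank '[[0,0,0.02,0,0,0,-1],[0,0,0.03,0,0,0,-1],[0,0,0.024,0,0,0,-1],[0,0,0.01,0,0,0,-1],[0,0,0,0,0,0,-1]]'; python3 st.py
python3 - <<'E'
from h import *
im=ctrl.read_camera("wrist"); cv2.imwrite("pics/wrist15.png",im);crop(im,"pics/w15.png",0,0,640,400,1.25)
E
```

```text
time: 18.32
eef_pos: [0.546, 0.1071, 0.1944]
ee_rot: [0.984, 0.178, -0.001, 0.0]
contact_force: [-0.2, -0.3, 0.7]
width: 0.0852
[-0.2 -0.3  0.7] [-0.009 -0.015  0.022] [0.546  0.1071 0.1944] -1.05
```

View pics/w15.png

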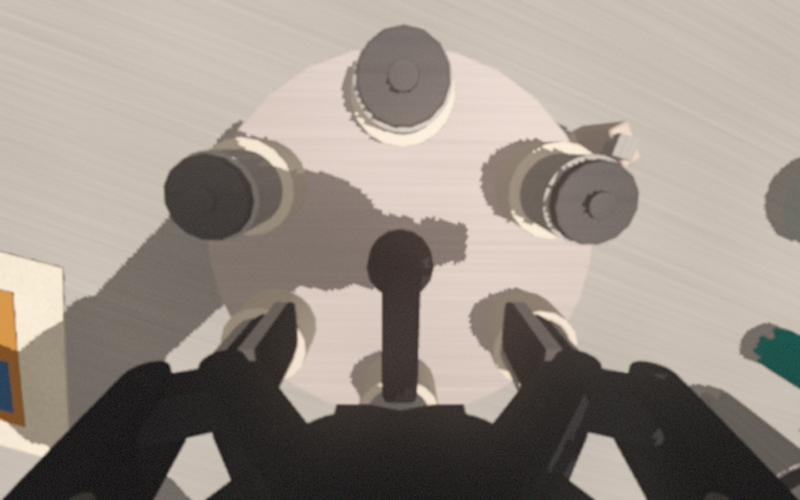

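Bar is centred between the pads (column ≈400). Close.

```bash
python3 -m crank '[[0,0,0,0,0,0,0],[0,0,0,0,0,0,0.6],[0,0,0,0,0,0,1],[0,0,0,0,0,0,1],[0,0,0,0,0,0,1],[0,0,0,0,0,0,1]]'; python3 st.py
```

```text
time: 19.12
eef_pos: [0.5465, 0.1071, 0.1953]
ee_rot: [0.984, 0.178, 0.0, -0.0]
contact_force: [-0.4, -0.7, 4.7]
width: 0.013
[-0.4 -0.7  4.7] [-0.209  0.208 -0.057] [0.5465 0.1071 0.1953] -1.05
```

```bash
python3 -m crank '[[0,0,0,0,0,-1,1],[0,0,0,0,0,-2,1],[0,0,0,0,0,-2.5,1],[0,0,0,0,0,-2.5,1],[0,0,0,0,0,-2,1]]'; python3 st.py
```

```text
time: 19.75
eef_pos: [0.5465, 0.1071, 0.1953]
ee_rot: [0.965, 0.262, 0.0, -0.0]
contact_force: [-0.8, -0.3, 4.5]
width: 0.0131
[-0.8 -0.3  4.5] [-0.117  0.222 -0.42 ] [0.5465 0.1071 0.1953] -0.92
```

```bash
python3 -m crank '[[0,0,0,0,0,-2,1],[0,0,0,0,0,-2.5,1],[0,0,0,0,0,-2.5,1],[0,0,0,0,0,-2.5,1],[0,0,0,0,0,-2.5,1],[0,0,0,0,0,-2,1],[0,0,0,0,0,-2,1]]'; python3 st.py
```

```text
time: 20.62
eef_pos: [0.5465, 0.1071, 0.1953]
ee_rot: [0.919, 0.395, 0.0, -0.0]
contact_force: [-0.9, -0.5, 6.0]
width: 0.0131
[-0.9 -0.5  6. ] [-0.15   0.099 -0.176] [0.5465 0.1071 0.1953] -0.72
```

```bash
python3 -m crank '[[0,0,0,0,0,-2,1],[0,0,0,0,0,-2,1],[0,0,0,0,0,-2,1],[0,0,0,0,0,-2,1],[0,0,0,0,0,-2,1],[0,0,0,0,0,-2,1],[0,0,0,0,0,-2,1]]'; python3 st.py
```

```text
time: 21.5
eef_pos: [0.5465, 0.1071, 0.1953]
ee_rot: [0.863, 0.505, 0.0, 0.0]
contact_force: [-0.5, -0.8, 4.9]
width: 0.013
[-0.5 -0.8  4.9] [-0.221  0.14   0.323] [0.5465 0.1071 0.1953] -0.55
```

```bash
python3 -m crank '[[0,0,0,0,0,-2,1],[0,0,0,0,0,-2.5,1],[0,0,0,0,0,-2.5,1],[0,0,0,0,0,-2.5,1],[0,0,0,0,0,-2.5,1],[0,0,0,0,0,-2.5,1],[0,0,0,0,0,-2,1],[0,0,0,0,0,-2,1],[0,0,0,0,0,-1,1],[0,0,0,0,0,0,1]]'; python3 st.py
```

```text
time: 22.75
eef_pos: [0.5465, 0.1071, 0.1953]
ee_rot: [0.766, 0.643, 0.0, 0.0]
contact_force: [-0.3, -0.6, 4.7]
width: 0.0133
[-0.3 -0.6  4.7] [-0.147  0.137  0.028] [0.5465 0.1071 0.1953] -0.31
```

```bash
python3 -m crank '[[0,0,0,0,0,-0.5,1],[0,0,0,0,0,0,0.4],[0,0,0,0,0,0,-0.2],[0,0,0,0,0,0,-0.5],[0,0,0,0,0,0,-0.5],[0,0,-0.01,0,0,0,-0.5],[0,0,-0.03,0,0,0,-0.5],[0,0,-0.04,0,0,0,-0.5],[0,0,-0.03,0,0,0,-1],[0,0,0,0,0,0,-1]]'
python3 - <<'E'
from h import *
import pickle
k=cal("wrist");pickle.dump(k,open("kw16.pkl","wb"))
im=ctrl.read_camera("wrist"); cv2.imwrite("pics/wrist16.png",im);crop(im,"pics/w16.png",0,0,640,400,1.25)
im=ctrl.read_camera("scene");cv2.imwrite("pics/scene16.png",im); crop(im,"pics/s16.png",240,120,250,180,3)
im=ctrl.read_camera("side"); cv2.imwrite("pics/side16.png",im);crop(im,"pics/d16.png",180,220,160,150,4)
E
python3 st.py
```

```text
time: 24.0
eef_pos: [0.5478, 0.1075, 0.3081]
ee_rot: [0.763, 0.646, 0.003, 0.001]
contact_force: [-0.9, 0.3, 1.1]
width: 0.0849
[0.4 0.4 0.3] [-0.019 -0.058  0.053] [0.5456 0.1072 0.3044] -0.34
```

View pics/w16.png

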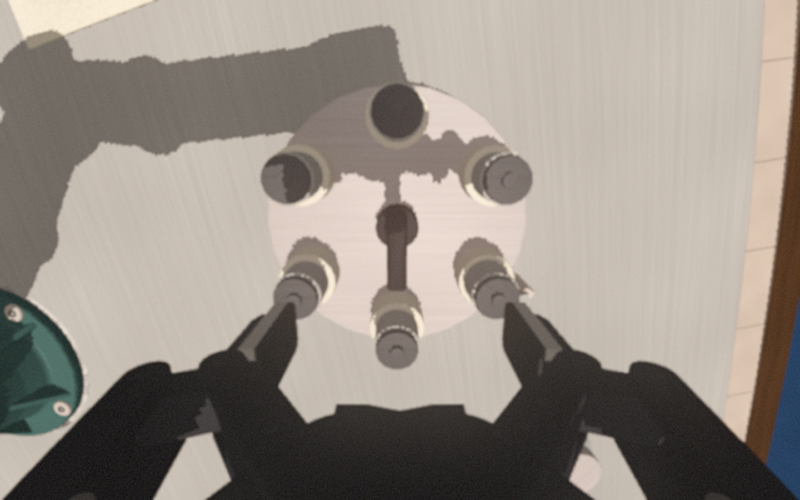

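View pics/s16.png

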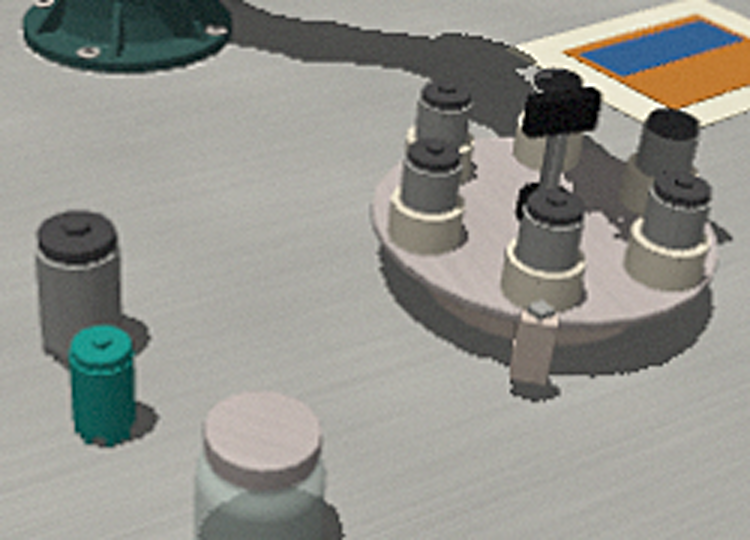

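View pics/d16.png

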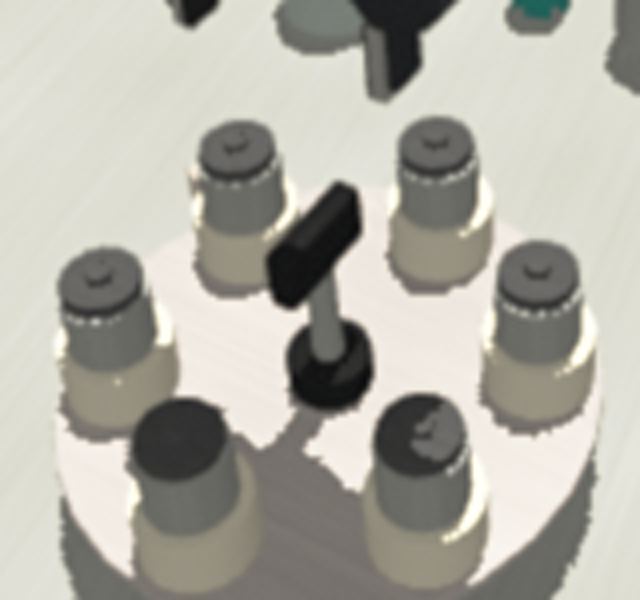

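```bash
python3 - <<'E'
from station import ctrl
print(ctrl.sign_off())
E
```

```text
the job is handed in; nothing more can be done
None
```

I put the smaller steel pot into the empty holder, seated it on the drive bar, and turned the carousel one click anticlockwise. I then let go and handed the job in at about 24 s.

- **Seating:** The pot first rested on the drive bar. I pressed at about 8 N while turning, after a brief 12–14 N reading at first contact. The slot found the bar after roughly 40° of turn. The force then vanished and the pot went down freely to a firm floor, 6 mm below where it had rested. I overshot by about 10° after it began to drop and turned back 3°. The turning moment stayed below 0.07 N m throughout.
- **Carousel:** I turned the knob about 60°. The resistance rose to 0.42 N m and reversed near half-way. It was close to zero at the end, which fits the carousel resting in its click.
- **Last pictures:** After I let go, the pot stands upright at the pointer. Its lid shows at the same place in the side picture as the pot that stood there before the turn. The gripper is clear above everything.
- **Bystanders:** The large steel pot, the turquoise pot and the jar are where they were. I did not take a last close look at the cup or the plaque, but no move came near them.
- **Disagreement:** The wrist camera read about 3 mm to one side of the fixed cameras. I placed the pot using the fixed cameras and the known grip position.

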